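# Stand the router on its crosswise slat riser, socket towards the cable clip

## Task

Finish the ventilated riser: lay the two loose wooden slats across its two rails, one on each pair of rubber pads, centred lengthwise. Then stand the round router in the middle of the slats, turned so that its cable spine points straight at the little cable clip on the desk. Set the router down rather than drop it, keep it upright throughout, and leave the eraser and the sticky pad where they are.

Things in the scene. Friction and masses are not known exactly. Their poses are not given: they have to be found in the camera images.
- riser: Fixed light-wood base: board 124 (x) x 114 (y) x 6 mm; two rails along y, 22 wide x 110 long, tops at z = 20 mm, centred at x = -45 and +45 mm. Each rail has two dark rubber pads, 18 x 22 mm, tops at z = 21.5 mm, at y = -27 and +27 mm. A slat lies along x over the two pads of equal y. Origin: middle of the underside, on the desk; z up.
- slat_a: Loose light-wood slat, 130 long (x) x 22 wide (y) x 14 mm thick (z), flat on the desk; the two slats are alike and either may go on either pair of pads, either way round. Origin: centre of the underside.
- slat_b: The other loose slat, same as slat_a: 130 (x) x 22 (y) x 14 mm (z). Origin: centre of the underside.
- router: Loose white upright cylinder, 64 mm across, 75 mm high, 0.25 kg. A spine 18 mm wide, nearly full height, stands 9 mm proud of its side at +x (outer face 41 mm from the axis), dark sockets low in it. Origin: centre of the underside; z up, x points out through the spine. On the slats its underside is 35.5 mm above the desk.
- cable_clip: Small white cable clip stuck to the desk beyond the riser (fixed), base 28 (x) x 34 (y) x 5 mm with two prongs 25 mm high that lean together at the top, a channel between them, about 140 to 165 mm from the riser's middle. Origin: centre of its underside. It is the mark that the router's spine must point at.
- eraser: Bystander: eraser, 23 x 52 x 12 mm, origin at the centre of its underside.
- sticky_pad: Bystander: pad of sticky notes, 78 x 78 x 10 mm, origin at the centre of its underside.
Things that resemble listed ones, but are neither listed nor needed, are in the scene too. What is shaped like the router but blue or green is not meant.

How it is judged:
By the outcome, as a careful person would: the job done as asked, in the order asked, and still so for the second after the job is handed in, with the robot touching nothing.
It also fails if it takes over 72 s, if anything falls off the work surface, if the arm or the gripper's body presses on something with over 40 N, if the wrist force passes 120 N, or if a joint passes its speed limit or range.

## Robot

A 6-joint arm with a two-finger parallel gripper is mounted at the origin on a cart in front of the work surface, level with it; the furniture and walls round the work are solid. World frame = base frame: x ahead of the robot, y to its left, z up, the work surface at z = 0. Lengths are in m, angles in rad, forces in N, time in s.
With the tool pointing down it reaches from about 0.275 to 0.975 m from the base axis. Payload 8.4 kg.
Tool frame: the origin (TCP) lies on the front face of the gripper's body, between the roots of the fingers; the fingertips stand 88 mm ahead of it and the grasp point (between the pads) lies 69 mm ahead of it (env.hold_point_z is the distance from the TCP to the grasp point, in m); z points along the fingers, y is the line along which they close (so a half turn about z gives the same grasp; the last joint's range is limited). The gripper opens to 92 mm and grips with 3 to 60 N. Pads are 20 mm wide; open, the fingers measure 128 mm over their backs; the gripper's body (75 mm by 189 mm) begins 69 mm behind the grasp point.
Start: joints at [-1.239, 0.353, 1.633, -0, 1.155, -0.002], TCP at [0.205, -0.591, 0.303] pointing down, gripper open.
Joint ranges: [-2.63, 2.63], [-0.92, 2.1], [0.06, 2.66], [-1.3, 4.44], [0, 2.69], [-3.02, 3.02]. Speed limits (rad/s): [2.22, 2.22, 2.79, 3.14, 3.14, 3.14].

## Interface

Orientations are given as a 3x3 rotation matrix whose columns are the frame's x, y, z axes.
In Python, from plant import env gives the robot as it stands.
- The arm moves only by the shell command python3 -m creep 'ROWS' [OPENING]. ROWS is JSON, a list of rows, each a list of 6 numbers: the shift along the tool's x, y, z in mm, then the turn, a rotation vector about the tool's x, y, z in degrees. In form: [[dx, dy, dz, ax, ay, az], ...]. A call has exactly 5 rows; each row shifts and turns the commanded pose from where the row before left it, along the tool's axes as they then stand; what a row does not reach is not made up. A row lasts 1/12 s, in which the tool goes at most 41.7 mm and 7.16 degrees, less where a joint would pass 70% of its speed; a pose out of reach is approached as far as the arm can. A call is refused whole if a number of a shift passes 41.7 or a number of a turn 7.16, either way. A call with a gripper value outside its range is refused whole. OPENING is the opening, from -1 (shut) to 1 (fully open), set as the call begins (- or left out, the last holds). The fingers move at their own pace and stop on an object; the grip force is fixed at half the most. Time passes only in rows, so rows that do not move let the fingers close, or fill a call up. It gives the time, the measured TCP pose, the force, the opening and the grip force at its end, in the units of the state.
- env.get_obs(): the state, without advancing time (a new reading comes with each control period).
- env.grab_frame(name): name is "side" or "top" or "wrist"; returns a dict with "pixels" (480x640x3 uint8, red, green, blue), "fov_y" (degrees; the focal length in pixels is half the picture's height over the tangent of half this angle, whatever the lens; pixels are square), "cx", "cy" (the principal point, pixels), "R" (3x3) and "t" (3): a world point X has camera coordinates R X + t; the wrist camera has in their place "hand_eye" (4x4, takes a point from camera to tool coordinates, whose origin is the TCP and whose axes are the flange's). Camera axes: x right, y down, z forward; pixel columns grow to the right and rows downward; lengths in m; the calibration is good to about 2 mm. The wrist camera is an equidistant fisheye: a pixel r from the principal point sees the ray r / f radians off the axis. A picture is of the moment at which its call begins: read the wrist's pose just before it. There is no depth.
- env.sign_off(): hands the job in; it is judged then, once.
Trained networks look in a picture, given as the dict that the camera call returned (one of the last four; its "shot" number tells which), for a name from the list of things; names that differ only in an ending like _2 or _b are one class to them, and where a whole thing is asked for, a point or a joint stands for the part that bears it (a point fixed in the world has none). Each returns a list of dicts, best first, with "confidence" (0 to 1); they miss things now and then, are a little off and sometimes report something else, mostly with a low value. They report only what shows in the picture. A call takes as long as a camera call. They do not tell look-alikes from the thing itself.
- env.spot_in(picture, query): "centre" ([column, row] in pixels, amid what is visible of it).
- env.silhouettes(picture, query): "region" (480x640 bool, what is visible of it) and "centre" ([column, row] in pixels, amid what is visible of it).
The state is a dict: "time": time; "joints": joint angles; "joint_vel": joint speeds; "effort": joint torques, N m; "eef_pos": TCP position; "tool_rot": TCP orientation; "ft_force": force on the tool from outside, world axes, zero at the start; "ft_torque": the same for the moment, N m; "grip_width": opening from 0.0 (shut) to 1.0 (fully open); "grip_force": force on a finger pad.
Only numpy, scipy, OpenCV 4.12 (cv2) and the standard library are available. Lean on these libraries where they do the work, as an engineer would, in place of code of your own. Each camera call takes 0.05 s, during which the arm holds its last target. There are 200 camera calls.

## Working session

There is one attempt and no reset: what is moved stays moved. The work goes in short steps, Python scripts to look and compute and a shell command to move; the robot and the scene stay as the last step left them, time stands still between calls to the robot, and variables do not carry over. Pictures are saved under pics/ and viewed, at most 10 in all, crops included, and the job is handed in when it is done.

```bash
ls; mkdir -p pics
cat > h.py <<'E'
import numpy as np, cv2
from plant import env
def shot(n):
    o=env.get_obs(); p=env.grab_frame(n); p['obs']=o; return p
def ray(p,uv):
    f=240/np.tan(np.radians(p['fov_y'])/2)
    d=np.array([uv[0]-p['cx'],uv[1]-p['cy']],float)
    if 'hand_eye' in p:
        r=np.hypot(*d); th=r/f
        v=np.array([*(d/max(r,1e-9)*np.sin(th)),np.cos(th)])
        H=np.array(p['hand_eye']);o=p['obs'];R=np.array(o['tool_rot'])
        return R@H[:3,3]+o['eef_pos'], R@H[:3,:3]@v
    R=np.array(p['R']);v=R.T@np.array([d[0]/f,d[1]/f,1]); return -R.T@np.array(p['t']),v/np.linalg.norm(v)
def atz(p,uv,z):
    o,d=ray(p,uv); return o+d*(z-o[2])/d[2]
def tri(rs):
    A=sum(np.eye(3)-np.outer(d,d) for o,d in rs); b=sum((np.eye(3)-np.outer(d,d))@o for o,d in rs)
    X=np.linalg.solve(A,b); return X,[np.linalg.norm(np.cross(X-o,d)) for o,d in rs]
def save(p,n,crop=None):
    im=p['pixels'][...,::-1]
    if crop: im=im[crop[1]:crop[3],crop[0]:crop[2]]; im=cv2.resize(im,None,fx=min(800/im.shape[1],600/im.shape[0]),fy=min(800/im.shape[1],600/im.shape[0]))
    cv2.imwrite('pics/'+n,im)
E
python3 - <<'E'
from h import *
np.set_printoptions(precision=4,suppress=True)
for n in ('top','side','wrist'):
    p=shot(n); save(p,n+'0.png'); 
    if n!='wrist': print(n,p['fov_y'],p['cx'],p['cy'],ray(p,(320,240)))
    for q in ('riser','slat_a','router','cable_clip','eraser','sticky_pad'):
        for r in env.silhouettes(p,q)[:5]:
            m=r['region'].astype(np.uint8); a=cv2.minAreaRect(cv2.findNonZero(m))
            print(n,q,round(r['confidence'],2),np.round(r['centre']),m.sum(),np.round(a[0]),np.round(a[1]),round(a[2]),atz(p,r['centre'],0.01)[:2])
o=env.get_obs();print(o['tool_rot'],o['time'],env.hold_point_z)
E
```

```text
pics
top 46.07840903609435 322.8558118436944 249.87666024390938 (array([0.3488, 0.0186, 1.0136]), array([ 0.1745, -0.0081, -0.9846]))
top riser 0.95 [214. 243.] 4298 [216. 242.] [68. 65.] 82 [0.5252 0.2013]
top slat_a 0.75 [446. 209.] 921 [444. 207.] [14. 70.] 3 [ 0.5793 -0.2205]
top slat_a 0.61 [445. 283.] 950 [448. 285.] [73. 13.] 77 [ 0.443  -0.2118]
top router 0.75 [382. 224.] 1352 [382. 221.] [41. 42.] 70 [ 0.5544 -0.1037]
top router 0.62 [398. 278.] 1386 [400. 279.] [42. 41.] 90 [ 0.4551 -0.1274]
top router 0.56 [320. 262.] 1284 [320. 263.] [39. 40.] 45 [0.4873 0.0116]
top cable_clip 0.71 [208. 169.] 287 [207. 169.] [16. 18.] 90 [0.6638 0.2141]
top eraser 0.68 [320. 190.] 350 [319. 189.] [13. 28.] 75 [0.6189 0.0076]
top eraser 0.21 [446. 284.] 886 [448. 285.] [72. 13.] 77 [ 0.4416 -0.2122]
top sticky_pad 0.8 [258. 342.] 1969 [261. 340.] [46. 45.] 73 [0.3476 0.1229]
side 53.775790878513114 321.06408022887155 237.74381607967547 (array([ 0.3588, -0.6041,  0.6009]), array([ 0.1662,  0.7111, -0.6831]))
side slat_a 0.76 [410. 334.] 1456 [409. 332.] [18. 87.] 82 [ 0.5828 -0.2236]
side
[... 154 characters left out ...]
 router 0.79 [305. 229.] 1845 [305. 230.] [51. 41.] 88 [0.4829 0.0486]
side router 0.78 [370. 269.] 2201 [370. 266.] [45. 57.] 3 [ 0.5678 -0.0807]
side router 0.58 [315. 184.] 2134 [312. 180.] [40. 66.] 76 [0.5332 0.1786]
side cable_clip 0.66 [372. 164.] 177 [370. 165.] [14. 14.] 90 [0.6729 0.2169]
side cable_clip 0.4 [384. 229.] 313 [383. 231.] [26. 13.] 45 [0.6256 0.0098]
side eraser 0.66 [385. 230.] 320 [383. 231.] [28. 13.] 45 [0.6261 0.0062]
side eraser 0.31 [319. 352.] 1586 [317. 352.] [19. 90.] 69 [ 0.4437 -0.2202]
side sticky_pad 0.91 [231. 220.] 1138 [232. 219.] [29. 44.] 69 [0.3504 0.109 ]
[[ 0.9448  0.3276 -0.    ]
 [ 0.3276 -0.9448  0.    ]
 [-0.     -0.     -1.    ]] 1.05 0.0694
```

Run:
```python
import cv2
a=cv2.imread('pics/top0.png')[120:380,170:500]; b=cv2.imread('pics/side0.png')[130:390,200:450]
cv2.imwrite('pics/t0c.png',cv2.resize(a,None,fx=2.3,fy=2.3,interpolation=2));cv2.imwrite('pics/s0c.png',cv2.resize(b,None,fx=2.3,fy=2.3,interpolation=2))
```

```text
(no output)
```

View pics/t0c.png

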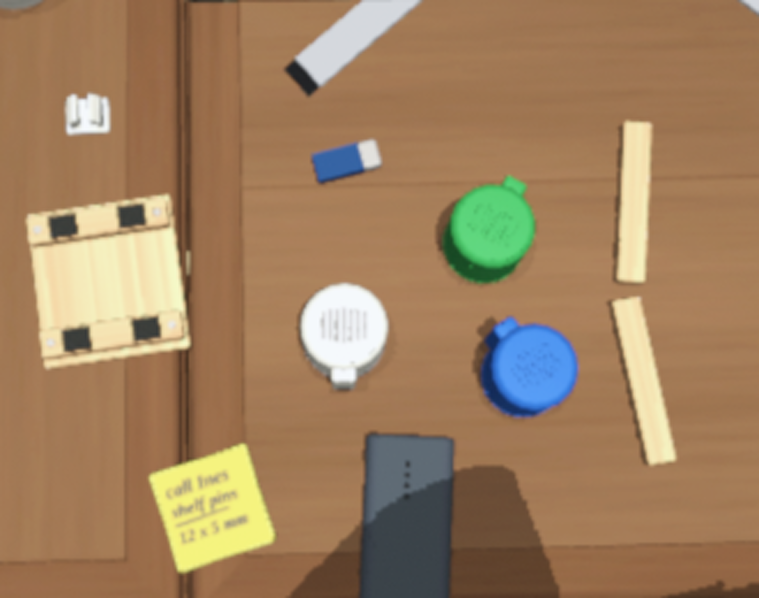

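View pics/s0c.png

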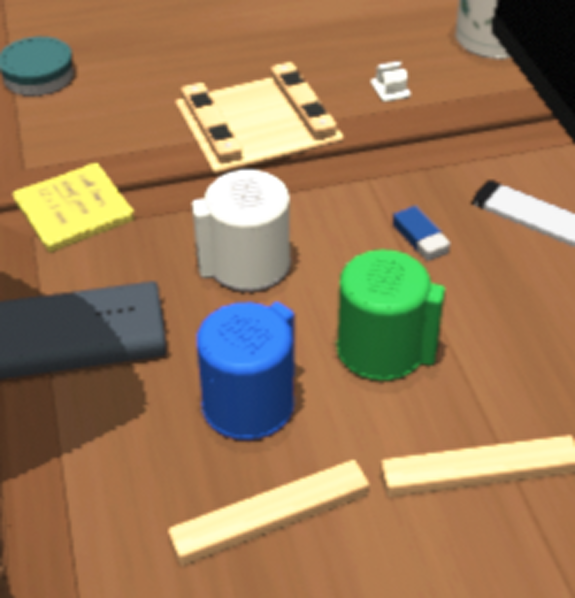

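The top picture shows the riser at (214,243) with its rails running along world y, and the white router at (320,262) with its spine towards the robot. The slats are at (446,209) and (446,284), and the clip at (208,169). I'll move above the slats for a wrist view.

```bash
python3 -m creep '[[27.4,-18,0,0,0,0],[27.4,-18,0,0,0,0],[27.4,-18,0,0,0,0],[27.4,-18,0,0,0,0],[27.4,-18,0,0,0,0]]' 1 >/dev/null
python3 -m creep '[[27.4,-18,0,0,0,0],[27.4,-18,0,0,0,0],[27.4,-18,0,0,0,0],[27.4,-18,0,0,0,0],[27.4,-18,0,0,0,0]]' >/dev/null
python3 -m creep '[[27.4,-18,0,0,0,0],[27.4,-18,0,0,0,0],[27.4,-18,0,0,0,0],[27.4,-18,0,0,0,0],[27.4,-18,0,0,0,0]]' >/dev/null
python3 -m creep '[[0,0,0,0,0,6.4],[0,0,0,0,0,6.4],[0,0,0,0,0,6.4],[0,0,0,0,0,0],[0,0,0,0,0,0]]'
python3 - <<'E'
from h import *
np.set_printoptions(precision=4,suppress=True)
p=shot('wrist'); save(p,'w1.png'); print(p['hand_eye'],p['obs']['tool_rot'],p['obs']['eef_pos'],p['obs']['time'],p['fov_y'])
for q in ('riser','slat_a','router','cable_clip'):
    for r in env.silhouettes(p,q)[:5]:
        m=r['region'].astype(np.uint8)
        pts=np.array([atz(p,uv,.014)[:2] for uv in cv2.findNonZero(m)[:,0]],np.float32)
        a=cv2.minAreaRect(pts*1000)
        print(q,round(r['confidence'],2),np.round(r['centre']),m.sum(),atz(p,r['centre'],0.014)[:2],a)
E
```

```text
time: 2.72
eef_pos: [0.5046, -0.2007, 0.3027]
tool_rot: [[1.0, 0.002, 0.0], [0.002, -1.0, 0.0], [0.0, -0.0, -1.0]]
ft_force: [0.7, -1.3, 0.3]
grip_width: 0.998
grip_force: 0.0
[[ 0.0005 -0.9663 -0.2576  0.0734]
 [ 1.      0.0005 -0.     -0.0009]
 [ 0.0002 -0.2576  0.9663 -0.0823]
 [ 0.      0.      0.      1.    ]] [[ 1.      0.0023  0.    ]
 [ 0.0023 -1.      0.    ]
 [ 0.     -0.     -1.    ]] [ 0.5046 -0.2007  0.3027] 2.7167 65.70646984690485
riser 0.93 [ 20. 199.] 4103 [0.532  0.1757] ((533.2410278320312, 186.59771728515625), (121.82367706298828, 110.20342254638672), 6.8850274085998535)
slat_a 0.73 [330. 268.] 2378 [ 0.4482 -0.2177] ((443.5924987792969, -216.1236114501953), (131.3551483154297, 22.496124267578125), 9.173127174377441)
slat_a 0.7 [330. 133.] 2877 [ 0.5878 -0.2163] ((584.4757080078125, -216.8546142578125), (23.806255340576172, 129.9709930419922), 83.31281280517578)
router 0.68 [205. 170.] 4880 [ 0.5528 -0.0888] ((552.9274291992188, -87.06143188476562), (74.03057098388672, 91.48673248291016), 17.89067268371582)
router 0.6 [112. 242.] 4521 [0.476 0.031] ((472.54791259765625, 34.8326416015625), (82.26570129394531, 118.92442321777344), 32.77591323852539)
router 0.59 [240. 268.] 3993 [ 0.4476 -0.1218] ((436.9709777832031, -112.51911163330078), (77.51288604736328, 97.40557098388672), 75.27185821533203)
cable_clip 0.57 [  3. 101.] 171 [0.662  0.1985] ((664.7908935546875, 197.4411163330078), (27.39362907409668, 16.978614807128906), 1.0831122398376465)
```

View pics/w1.png

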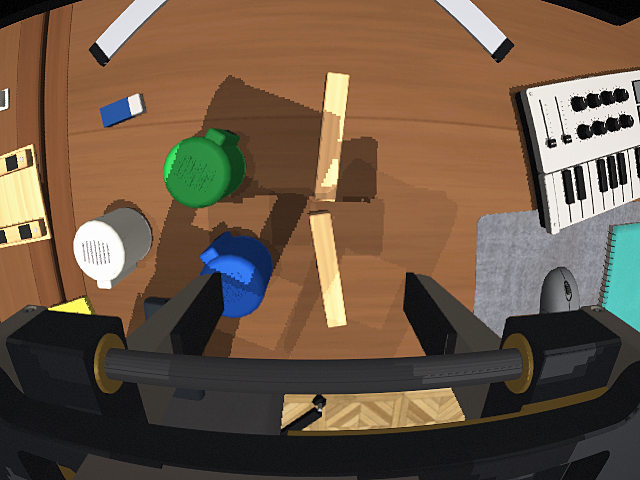

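The wrist picture shows both slats, at (330,268) and (330,133). Backprojected at z = 14 mm they measure 131x22 and 130x24 mm, which matches the given size. I'll pick the near slat first.

```bash
python3 -m creep '[[-12.2,3.1,20,0,0,0],[-12.2,3.1,20,0,0,0],[-12.2,3.1,20,0,0,0],[-12.2,3.1,20,0,0,0],[-12.2,3.1,20,0,0,0]]' -0.1 >/dev/null
python3 -m creep '[[0,0,20,0,0,-1.8],[0,0,20,0,0,-1.8],[0,0,20,0,0,-1.8],[0,0,20,0,0,-1.8],[0,0,20,0,0,-1.8]]'
python3 -m creep '[[0,0,6,0,0,0],[0,0,4.5,0,0,0],[0,0,2,0,0,0],[0,0,0,0,0,0],[0,0,0,0,0,0]]'
python3 -m creep '[[0,0,0,0,0,0],[0,0,0,0,0,0],[0,0,0,0,0,0],[0,0,0,0,0,0],[0,0,0,0,0,0]]' -1
python3 - <<'E'
from h import *
np.set_printoptions(precision=4,suppress=True)
ps={n:shot(n) for n in ('top','side')}
for q in ('riser','cable_clip','router'):
  for n,p in ps.items():
    for r in env.silhouettes(p,q)[:4]:
        m=r['region'].astype(np.uint8)
        print(q,n,round(r['confidence'],2),r['centre'],m.sum(),[atz(p,r['centre'],z)[:2] for z in (.01,.037)])
E
```

```text
time: 3.8
eef_pos: [0.4437, -0.2164, 0.1019]
tool_rot: [[0.988, 0.157, 0.0], [0.157, -0.988, -0.0], [0.0, 0.0, -1.0]]
ft_force: [0.4, -0.5, 0.4]
grip_width: 0.449
grip_force: 0.0
time: 4.22
eef_pos: [0.4441, -0.2164, 0.091]
tool_rot: [[0.988, 0.155, 0.001], [0.155, -0.988, -0.001], [0.001, 0.001, -1.0]]
ft_force: [-0.2, -0.9, -0.1]
grip_width: 0.446
grip_force: 0.0
time: 4.63
eef_pos: [0.4438, -0.2163, 0.0907]
tool_rot: [[0.988, 0.155, 0.001], [0.155, -0.988, -0.0], [0.001, 0.0, -1.0]]
ft_force: [-0.4, -0.2, 6.5]
grip_width: 0.236
grip_force: 30.0
riser top 0.97 [214.6, 242.9] 4306 [array([0.5257, 0.2002]), array([0.5209, 0.1954])]
cable_clip top 0.6 [205.9, 168.8] 279 [array([0.6644, 0.217 ]), array([0.6559, 0.2117])]
cable_clip side 0.74 [369.6, 163.2] 196 [array([0.6684, 0.2234]), array([0.6542, 0.1856])]
router top 0.7 [394.0, 281.6] 1041 [array([ 0.4482, -0.1201]), array([ 0.4456, -0.1164])]
router top 0.66 [321.1, 260.8] 1236 [array([0.4887, 0.0092]), array([0.485 , 0.0095])]
router top 0.65 [382.3, 219.3] 1375 [array([ 0.5623, -0.1039]), array([ 0.5566, -0.1006])]
router side 0.7 [370.9, 271.1] 2067 [array([ 0.5676, -0.0867]), array([ 0.558 , -0.1103])]
router side 0.22 [231.4, 221.7] 1091 [array([0.3511, 0.1046]), array([0.3514, 0.0722])]
```

```bash
python3 -m creep '[[0,0,-16,0,0,0],[0,0,-16,0,0,0],[0,0,-16,0,0,0],[0,0,-16,0,0,0],[0,0,-16,0,0,0]]' >/dev/null
python3 -m creep '[[5.8,-33,-8,0,0,0],[5.8,-33,-8,0,0,0],[5.8,-33,-8,0,0,0],[5.8,-33,-8,0,0,0],[5.8,-33,-8,0,0,0]]' >/dev/null
python3 -m creep '[[5.8,-33,-8,0,0,0],[5.8,-33,-8,0,0,0],[5.8,-33,-8,0,0,0],[5.8,-33,-8,0,0,0],[5.8,-33,-8,0,0,0]]' 
python3 -m creep '[[0,0,0,0,0,0],[0,0,0,0,0,0],[0,0,0,0,0,0],[0,0,0,0,0,0],[0,0,0,0,0,0]]'
python3 - <<'E'
from h import *
np.set_printoptions(precision=4,suppress=True)
p=shot('wrist'); save(p,'w2.png');np.savez('w2.npz',**{k:v for k,v in p.items() if k!='obs'},eef=p['obs']['eef_pos'],rot=p['obs']['tool_rot'])
for q in ('riser','slat_a','router','cable_clip'):
    for r in env.silhouettes(p,q)[:5]:
        m=r['region'].astype(np.uint8)
        for z in (.006,.02,):
            pts=np.array([atz(p,uv,z)[:2] for uv in cv2.findNonZero(m)[:,0]],np.float32)
            print(q,z,round(r['confidence'],2),np.round(r['centre']),m.sum(),atz(p,r['centre'],z)[:2],cv2.minAreaRect(pts*1000))
E
```

```text
time: 6.28
eef_pos: [0.4492, 0.1205, 0.2507]
tool_rot: [[0.988, 0.155, 0.0], [0.155, -0.988, 0.0], [0.0, -0.0, -1.0]]
ft_force: [1.4, 0.2, 1.0]
grip_width: 0.236
grip_force: 30.0
time: 6.7
eef_pos: [0.4494, 0.1177, 0.2498]
tool_rot: [[0.988, 0.154, -0.001], [0.154, -0.988, -0.0], [-0.001, 0.0, -1.0]]
ft_force: [-0.3, 0.4, 0.2]
grip_width: 0.235
grip_force: 30.0
riser 0.006 0.92 [237. 118.] 17010 [0.5345 0.1991] ((531.50146484375, 201.57005310058594), (124.53251647949219, 118.62187194824219), 6.973584175109863)
riser 0.02 0.92 [237. 118.] 17010 [0.5339 0.1962] ((531.0963134765625, 198.48477172851562), (119.18519592285156, 113.5284194946289), 6.973571300506592)
slat_a 0.006 0.86 [621. 160.] 2003 [ 0.5823 -0.2143] ((585.9356689453125, -219.0946807861328), (35.88845443725586, 134.0619354248047), 84.22767639160156)
slat_a 0.02 0.86 [621. 160.] 2003 [ 0.5797 -0.1995] ((583.1929931640625, -204.11708068847656), (34.347442626953125, 128.30543518066406), 84.2276840209961)
slat_a 0.006 0.55 [313. 265.] 9613 [0.4118 0.1128] ((370.85284423828125, 106.49138641357422), (266.26165771484375, 45.04065
[... 705 characters left out ...]
5, -118.14591217041016), (77.901123046875, 122.320556640625), 17.62079429626465)
router 0.006 0.65 [555. 268.] 5201 [ 0.4452 -0.1488] ((438.9634704589844, -157.33787536621094), (141.20904541015625, 78.17567443847656), 73.3660659790039)
router 0.02 0.65 [555. 268.] 5201 [ 0.4485 -0.1368] ((442.53167724609375, -145.01202392578125), (135.1456756591797, 74.81890106201172), 73.36599731445312)
cable_clip 0.006 0.21 [442. 218.] 6716 [0.4747 0.001 ] ((476.3404541015625, -3.582794189453125), (97.06581115722656, 85.54182434082031), 42.59785842895508)
cable_clip 0.02 0.21 [442. 218.] 6716 [0.4768 0.0065] ((478.3037414550781, 2.140899658203125), (92.89791870117188, 81.86875915527344), 42.59779357910156)
```

View pics/w2.png

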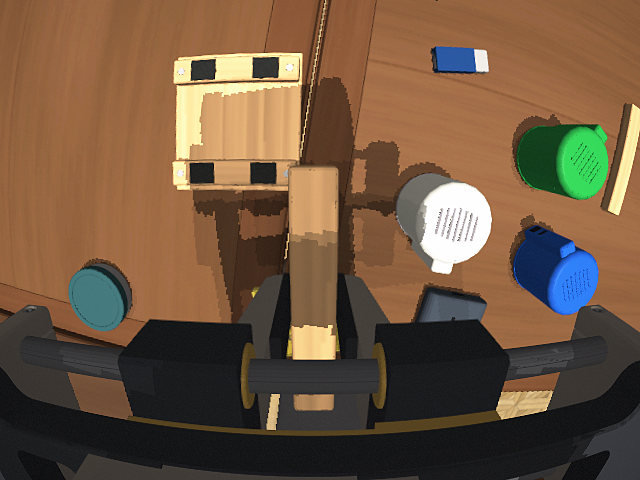

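The wrist picture shows the four pads at about (203,69), (265,68), (202,173) and (263,173). The held slat runs from row 165 to row 410.

Run:
```python
from h import *
from scipy.optimize import least_squares
np.set_printoptions(precision=4,suppress=True)
d=np.load('w2.npz'); p={k:d[k] for k in d.files}; p['obs']={'eef_pos':p['eef'],'tool_rot':p['rot']}
im=p['pixels'].astype(int)
c=[]
for u,v in ((203,69),(265,68),(202,173),(263,173)):
    s=im[v-16:v+17,u-19:u+20].max(2)<65
    n,l,st,ce=cv2.connectedComponentsWithStats(s.astype(np.uint8)); k=1+st[1:,4].argmax()
    c.append(ce[k]+[u-19,v-16]); print(c[-1],st[k])
mod=np.array([[45,27],[45,-27],[-45,27],[-45,-27]])/1000
rs=[ray(p,x) for x in c]
def f(q,z=None):
    z=q[3] if z is None else z
    a=q[2];R=np.array([[np.cos(a),-np.sin(a)],[np.sin(a),np.cos(a)]])
    return (np.array([(o+D*(z-o[2])/D[2])[:2] for o,D in rs])-(mod@R.T+q[:2])).ravel()
for s in (least_squares(f,[.53,.2,.1,.02]),least_squares(lambda q:f(q,.0215),[.53,.2,.1])):
    print(s.x,np.degrees(s.x[2]),s.fun*1000)
# held slat
H=p['hand_eye'];F=240/np.tan(np.radians(p['fov_y'])/2)
for uv in ((290,168),(338,168),(293,408),(333,408)):
    e=np.array(uv)-[p['cx'],p['cy']];r=np.hypot(*e);v=np.array([*(e/r*np.sin(r/F)),np.cos(r/F)])
    D=H[:3,:3]@v;o=H[:3,3];print(uv,(o+D*(.0767-o[2])/D[2])*1000)
# column profile for slat ends
print(im[155:180:1,313].sum(1)); print(im[395:420,313].sum(1))
```

```text
[202.6954  69.4967] [  7   7  25  20 453]
[265.2156  67.1996] [  7   5  26  21 501]
[201.4758 172.4947] [  7   6  24  20 475]
[262.9282 172.6117] [  6   5  26  22 515]
[0.5319 0.2002 0.1274 0.0201] 7.3018333794225185 [-0.0272  0.0995 -0.0518 -0.0853  0.0509  0.0317  0.0281 -0.0459]
[0.5318 0.1999 0.1274] 7.301798823912542 [-0.2176 -0.0512 -0.2738  0.0125  0.2729 -0.0659  0.2185  0.1046]
(290, 168) [ 62.711  -10.5982  76.7   ]
(338, 168) [62.7267  9.8925 76.7   ]
(293, 408) [-64.3854 -11.6974  76.7   ]
(333, 408) [-64.3665  10.2099  76.7   ]
[183 184 180 186 181 179 189 163 144 162 202 261 358 455 461 436 508 505
 502 499 501 501 499 499 504]
[372 406 390 391 392 394 393 389 392 390 386 388 392 398 399 264 152 169
 166 168 165 168 166 163 171]
```

```bash
python3 -m creep '[[0,0,0,0,0,1.56],[18.6,-19.6,10,0,0,0],[18.6,-19.6,10,0,0,0],[18.6,-19.6,10,0,0,0],[18.6,-19.6,10,0,0,0]]' >/dev/null
python3 -m creep '[[18.6,-19.6,10,0,0,0],[0,0,20,0,0,0],[0,0,20,0,0,0],[0,0,15,0,0,0],[0,0,10,0,0,0]]' 
python3 -m creep '[[0,0,5,0,0,0],[0,0,0,0,0,0],[0,0,0,0,0,0],[0,0,0,0,0,0],[0,0,0,0,0,0]]'
```

```text
time: 7.78
eef_pos: [0.5287, 0.2276, 0.1333]
tool_rot: [[0.992, 0.128, -0.002], [0.128, -0.992, -0.001], [-0.002, 0.001, -1.0]]
ft_force: [-0.7, -0.4, 0.6]
grip_width: 0.233
grip_force: 30.0
time: 8.2
eef_pos: [0.5299, 0.2281, 0.1312]
tool_rot: [[0.992, 0.128, 0.002], [0.128, -0.992, 0.001], [0.002, -0.0, -1.0]]
ft_force: [-0.7, -0.2, -0.1]
grip_width: 0.231
grip_force: 30.0
```

```bash
python3 -m creep '[[-0.8,1.1,5,0,0,0],[0,0,5,0,0,0],[0,0,4,0,0,0],[0,0,2,0,0,0],[0,0,0,0,0,0]]' 
python3 -m creep '[[0,0,1,0,0,0],[0,0,0.8,0,0,0],[0,0,0,0,0,0],[0,0,0,0,0,0],[0,0,0,0,0,0]]'
```

```text
time: 8.62
eef_pos: [0.5283, 0.2266, 0.1134]
tool_rot: [[0.992, 0.128, -0.001], [0.128, -0.992, -0.0], [-0.001, 0.0, -1.0]]
ft_force: [-0.3, 0.5, -1.3]
grip_width: 0.233
grip_force: 30.0
time: 9.03
eef_pos: [0.5288, 0.2268, 0.1125]
tool_rot: [[0.992, 0.128, 0.0], [0.128, -0.992, 0.0], [0.0, -0.0, -1.0]]
ft_force: [-0.3, -0.2, -0.7]
grip_width: 0.232
grip_force: 30.0
```

```bash
python3 -m creep '[[0,0,0.5,0,0,0],[0,0,0.4,0,0,0],[0,0,0,0,0,0],[0,0,0,0,0,0],[0,0,0,0,0,0]]'
python3 -m creep '[[0,0,0,0,0,0],[0,0,0,0,0,0],[0,0,0,0,0,0],[0,0,0,0,0,0],[0,0,0,0,0,0]]' -0.26
```

```text
time: 9.45
eef_pos: [0.5288, 0.2268, 0.1122]
tool_rot: [[0.992, 0.128, 0.0], [0.128, -0.992, 0.0], [0.0, -0.0, -1.0]]
ft_force: [-2.2, -0.5, 7.9]
grip_width: 0.235
grip_force: 30.0
time: 9.87
eef_pos: [0.5287, 0.2267, 0.1114]
tool_rot: [[0.992, 0.128, -0.0], [0.128, -0.992, -0.0], [-0.0, 0.0, -1.0]]
ft_force: [-0.1, -0.8, -0.0]
grip_width: 0.372
grip_force: 0.0
```

```bash
python3 -m creep '[[0,0,-20,0,0,0],[0,0,-30,0,0,0],[0,0,-35,0,0,0],[0,0,-35,0,0,0],[0,0,-20,0,0,0]]' >/dev/null
python3 -m creep '[[-5.6,40,0,0,0,0],[-5.6,40,0,0,0,0],[-5.6,40,0,0,0,0],[-5.6,40,0,0,0,0],[-5.6,40,0,0,0,0]]'  -0.1 >/dev/null
python3 -m creep '[[-5.6,40,0,0,0,0],[-5.6,40,0,0,0,0],[-5.6,40,0,0,0,0],[-5.6,40,0,0,0,0],[-5.6,40,0,0,0,0]]' >/dev/null
python3 -m creep '[[-5,34,0,0,0,0],[0,0,0,0,0,4.7],[0,0,0,0,0,4.7],[0,0,0,0,0,4.6],[0,0,0,0,0,0]]'
python3 - <<'E'
from h import *
np.set_printoptions(precision=4,suppress=True)
p=shot('wrist'); o=p['obs']; print(o['eef_pos'],o['tool_rot'])
for r in env.silhouettes(p,'slat_a')[:3]:
    m=r['region'].astype(np.uint8)
    pts=np.array([atz(p,uv,.014)[:2] for uv in cv2.findNonZero(m)[:,0]],np.float32)
    print(round(r['confidence'],2),np.round(r['centre']),m.sum(),cv2.minAreaRect(pts*1000))
E
```

```text
time: 11.53
eef_pos: [0.5237, -0.2119, 0.2513]
tool_rot: [[0.993, -0.12, -0.0], [-0.12, -0.993, 0.0], [-0.0, -0.0, -1.0]]
ft_force: [0.0, 0.0, 0.8]
grip_width: 0.454
grip_force: 0.0
[ 0.5237 -0.2119  0.2513] [[ 0.9928 -0.1199 -0.0003]
 [-0.1199 -0.9928  0.0002]
 [-0.0003 -0.0001 -1.    ]]
0.85 [311. 154.] 3730 ((584.3302001953125, -217.13739013671875), (22.294645309448242, 128.41754150390625), 83.39745330810547)
```

```bash
python3 -m creep '[[20.3,-0.7,15,0,0,0],[20.3,-0.7,20,0,0,0],[20.3,-0.7,25,0,0,0],[0,0,25,0,0,0],[0,0,25,0,0,0]]' >/dev/null
python3 -m creep '[[0,0,20,0,0,0],[0,0,15,0,0,0],[0,0,10,0,0,0],[0,0,4,0,0,0],[0,0,1.5,0,0,0]]'
python3 -m creep '[[0,0,0,0,0,0],[0,0,0,0,0,0],[0,0,0,0,0,0],[0,0,0,0,0,0],[0,0,0,0,0,0]]' -1
```

```text
time: 12.47
eef_pos: [0.5845, -0.2162, 0.0906]
tool_rot: [[0.993, -0.114, -0.001], [-0.114, -0.993, 0.0], [-0.001, -0.0, -1.0]]
ft_force: [-0.8, 0.8, 0.9]
grip_width: 0.452
grip_force: 0.0
time: 12.88
eef_pos: [0.5852, -0.2167, 0.092]
tool_rot: [[0.993, -0.115, 0.002], [-0.115, -0.993, -0.001], [0.002, 0.0, -1.0]]
ft_force: [-1.0, 0.3, 5.7]
grip_width: 0.235
grip_force: 30.0
```

```bash
python3 -m creep '[[0,0,-20,0,0,0],[0,0,-35,0,0,0],[0,0,-35,0,0,0],[0,0,-35,0,0,0],[0,0,-33,0,0,0]]' >/dev/null
python3 -m creep '[[-17.3,-31.7,0,0,0,0],[-17.3,-31.7,0,0,0,0],[-17.3,-31.7,0,0,0,0],[-17.3,-31.7,0,0,0,0],[-17.3,-31.7,0,0,0,0]]' >/dev/null
python3 -m creep '[[-17.3,-31.7,0,0,0,0],[-17.3,-31.7,0,0,0,0],[-17.3,-31.7,0,0,0,0],[-17.3,-31.7,0,0,0,0],[-17.3,-31.7,0,0,0,0]]' >/dev/null
python3 -m creep '[[0,0,0,0,0,-4.6],[0,0,0,0,0,-4.6],[0,0,0,0,0,-4.7],[0,0,0,0,0,0],[0,0,0,0,0,0]]'
python3 - <<'E'
from h import *
np.set_printoptions(precision=4,suppress=True)
p=shot('wrist'); o=p['obs'];save(p,'w3.png'); print(o['eef_pos'],o['tool_rot'])
np.savez('w3.npz',**{k:v for k,v in p.items() if k!='obs'},eef=o['eef_pos'],rot=o['tool_rot'])
for r in env.silhouettes(p,'slat_a')[:3]:
  m=r['region'].astype(np.uint8)
  for z in(.0355,.175):
    pts=np.array([atz(p,uv,z)[:2] for uv in cv2.findNonZero(m)[:,0]],np.float32)
    print(z,round(r['confidence'],2),np.round(r['centre']),m.sum(),cv2.minAreaRect(pts*1000))
E
```

```text
time: 14.55
eef_pos: [0.4493, 0.1185, 0.2491]
tool_rot: [[0.992, 0.124, 0.0], [0.124, -0.992, 0.0], [0.0, -0.0, -1.0]]
ft_force: [-0.1, 0.7, -0.1]
grip_width: 0.23
grip_force: 30.0
[0.4493 0.1185 0.2491] [[ 0.9923  0.1241  0.0002]
 [ 0.1241 -0.9923  0.0001]
 [ 0.0002 -0.     -1.    ]]
0.0355 0.96 [313. 260.] 10022 ((387.547119140625, 111.93830871582031), (242.00506591796875, 42.38833999633789), 7.612998008728027)
0.175 0.96 [313. 260.] 10022 ((450.9710693359375, 119.63876342773438), (127.94694519042969, 22.410512924194336), 7.6129913330078125)
0.0355 0.84 [196. 128.] 4429 ((527.4820556640625, 225.8351287841797), (129.6188201904297, 26.414031982421875), 7.559537410736084)
0.175 0.84 [196. 128.] 4429 ((524.9539794921875, 179.85548400878906), (68.52881622314453, 13.964984893798828), 7.559548854827881)
```

View pics/w3.png

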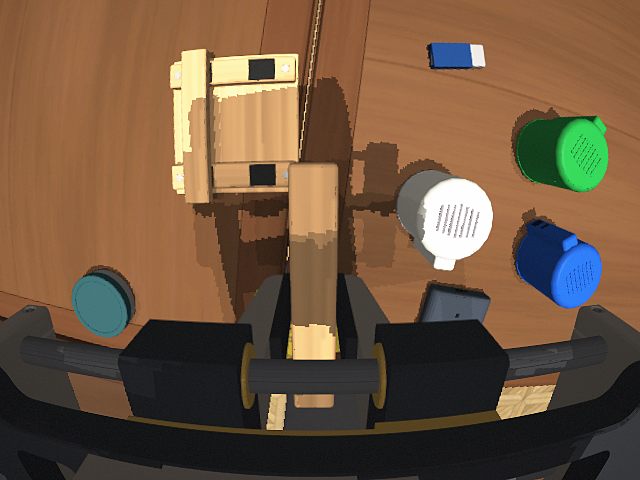

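The wrist picture shows slat 1 lying over the left pad pair, about 1 mm from its target. The two right pads at (261,68) and (262,174) are still free.

```bash
python3 -m creep '[[22.7,-10.9,5,0,0,0],[22.7,-10.9,10,0,0,0],[22.7,-10.9,15,0,0,0],[22.7,-10.9,20,0,0,0],[0,0,20,0,0,-0.2]]' >/dev/null
python3 -m creep '[[0,0,20,0,0,0],[0,0,15,0,0,0],[0,0,10,0,0,0],[0,0,5,0,0,0],[0,0,0,0,0,0]]'
python3 -m creep '[[0,0,0,0,0,0],[0,0,0,0,0,0],[0,0,0,0,0,0],[0,0,0,0,0,0],[0,0,0,0,0,0]]'
```

```text
time: 15.48
eef_pos: [0.5336, 0.1728, 0.1282]
tool_rot: [[0.992, 0.129, -0.001], [0.129, -0.992, -0.0], [-0.001, 0.0, -1.0]]
ft_force: [-0.8, -0.3, -0.0]
grip_width: 0.236
grip_force: 30.0
time: 15.9
eef_pos: [0.5342, 0.1732, 0.1296]
tool_rot: [[0.992, 0.13, 0.001], [0.13, -0.992, 0.0], [0.001, -0.0, -1.0]]
ft_force: [0.4, 0.3, -0.9]
grip_width: 0.235
grip_force: 30.0
```

```bash
python3 -m creep '[[0,0,5,0,0,0],[0,0,5,0,0,0],[0,0,3,0,0,0],[0,0,2,0,0,0],[0,0,0,0,0,0]]' 
python3 -m creep '[[0,0,0.6,0,0,0],[0,0,0.6,0,0,0],[0,0,0,0,0,0],[0,0,0,0,0,0],[0,0,0,0,0,0]]'
```

```text
time: 16.32
eef_pos: [0.5337, 0.1731, 0.1136]
tool_rot: [[0.992, 0.13, -0.001], [0.13, -0.992, -0.0], [-0.001, 0.0, -1.0]]
ft_force: [0.2, 0.2, -1.1]
grip_width: 0.233
grip_force: 30.0
time: 16.73
eef_pos: [0.5338, 0.1731, 0.1134]
tool_rot: [[0.992, 0.13, -0.0], [0.13, -0.992, -0.0], [-0.0, 0.0, -1.0]]
ft_force: [-3.9, -1.5, 12.8]
grip_width: 0.236
grip_force: 30.0
```

```bash
python3 -m creep '[[0,0,0,0,0,0],[0,0,0,0,0,0],[0,0,0,0,0,0],[0,0,0,0,0,0],[0,0,0,0,0,0]]' -0.26 >/dev/null
python3 -m creep '[[0,0,-20,0,0,0],[0,0,-35,0,0,0],[0,0,-40,0,0,0],[0,0,-40,0,0,0],[0,0,-40,0,0,0]]' >/dev/null
python3 -m creep '[[-8,35,0,0,0,0],[-8,35,0,0,0,0],[-8,35,0,0,0,0],[0,0,0,0,0,0],[0,0,0,0,0,0]]' 1
python3 - <<'E'
from h import *
np.set_printoptions(precision=4,suppress=True)
p=shot('wrist'); o=p['obs'];save(p,'w4.png'); print(o['eef_pos'],o['tool_rot'],o['time'])
np.savez('w4.npz',**{k:v for k,v in p.items() if k!='obs'},eef=o['eef_pos'],rot=o['tool_rot'])
for q,zs in (('slat_a',(.0355,)),('router',(.037,.075)),('cable_clip',(.0,.01,.025))):
 for r in env.silhouettes(p,q)[:3]:
  m=r['region'].astype(np.uint8)
  for z in zs:
    pts=np.array([atz(p,uv,z)[:2] for uv in cv2.findNonZero(m)[:,0]],np.float32)
    print(q,z,round(r['confidence'],2),np.round(r['centre']),atz(p,r['centre'],z),m.sum(),cv2.minAreaRect(pts*1000))
E
```

```text
time: 17.98
eef_pos: [0.5236, 0.0645, 0.2879]
tool_rot: [[0.992, 0.127, 0.0], [0.127, -0.992, 0.0], [0.0, -0.0, -1.0]]
ft_force: [-1.0, 0.1, -0.9]
grip_width: 0.709
grip_force: 0.0
[0.5236 0.0645 0.2879] [[ 0.9919  0.127   0.0002]
 [ 0.127  -0.9919  0.0001]
 [ 0.0002 -0.0001 -1.    ]] 17.9833
slat_a 0.0355 0.91 [199. 194.] [0.5382 0.1748 0.0355] 3285 ((533.669189453125, 172.74667358398438), (128.74891662597656, 26.26058006286621), 7.538916110992432)
slat_a 0.0355 0.82 [153. 199.] [0.5288 0.222  0.0355] 3100 ((528.334228515625, 224.63064575195312), (128.6605987548828, 28.091218948364258), 8.184176445007324)
slat_a 0.0355 0.25 [359. 271.] [0.4822 0.0154 0.0355] 4465 ((475.6816101074219, 13.801822662353516), (93.26669311523438, 70.08921813964844), 39.11970901489258)
router 0.037 0.84 [358. 269.] [0.4849 0.0169 0.037 ] 4505 ((475.6726379394531, 14.514232635498047), (91.968505859375, 70.59431457519531), 41.03421401977539)
router 0.075 0.84 [358. 269.] [0.4976 0.0235 0.075 ] 4505 ((489.4383544921875, 21.359603881835938), (81.48236846923828, 62.54524230957031), 41.03423309326172)
router 0.0
[... 421 characters left out ...]
2.5459213256836, 95.1352767944336), 14.617305755615234)
router 0.075 0.65 [487. 211.] [ 0.563  -0.0824  0.075 ] 5328 ((557.8644409179688, -81.85547637939453), (73.13412475585938, 84.28804779052734), 14.617319107055664)
cable_clip 0.0 0.9 [180.  62.] [0.6677 0.2214 0.    ] 827 ((669.349365234375, 220.19284057617188), (28.53997802734375, 36.89066696166992), 1.2197664976119995)
cable_clip 0.01 0.9 [180.  62.] [0.6658 0.2175 0.01  ] 827 ((667.3792724609375, 216.259521484375), (27.768892288208008, 35.89471435546875), 1.2185359001159668)
cable_clip 0.025 0.9 [180.  62.] [0.6629 0.2115 0.025 ] 827 ((664.4246826171875, 210.3596649169922), (26.613391876220703, 34.399471282958984), 1.2215299606323242)
```

View pics/w4.png

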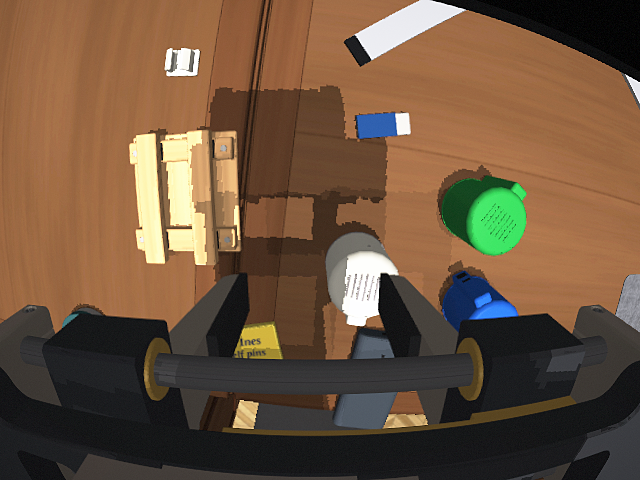

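Both slats lie on the rails, and backprojection puts them within 2 mm of target. The clip is at (180,62). Next I'll take a clear look at the white router.

```bash
python3 -m creep '[[-24,10,0,0,0,1.4],[-24,10,0,0,0,1.4],[-24,10,0,0,0,1.4],[-24,10,0,0,0,1.4],[-24,10,0,0,0,1.4]]' >/dev/null
python3 -m creep '[[0,0,0,0,0,0],[0,0,0,0,0,0],[0,0,0,0,0,0],[0,0,0,0,0,0],[0,0,0,0,0,0]]'
python3 - <<'E'
from h import *
np.set_printoptions(precision=4,suppress=True)
p=shot('wrist'); o=p['obs'];save(p,'w5.png',(200,40,520,280)); 
np.savez('w5.npz',**{k:v for k,v in p.items() if k!='obs'},eef=o['eef_pos'],rot=o['tool_rot'])
for r in env.silhouettes(p,'router')[:4]:
    print(r['confidence'],r['centre'],cv2.boundingRect(r['region'].astype(np.uint8)))
print(o['joints'])
E
```

```text
time: 19.02
eef_pos: [0.4092, 0.0069, 0.2878]
tool_rot: [[1.0, 0.009, 0.0], [0.009, -1.0, 0.0], [0.0, -0.0, -1.0]]
ft_force: [-0.6, -0.3, -0.6]
grip_width: 1.003
grip_force: 0.0
0.97 [455.5, 182.8] (412, 143, 87, 83)
0.73 [431.3, 68.6] (389, 25, 88, 84)
0.6 [305.5, 145.0] (266, 105, 80, 89)
[0.0131 0.025  2.082  0.0001 1.0343 1.5747]
```

View pics/w5.png

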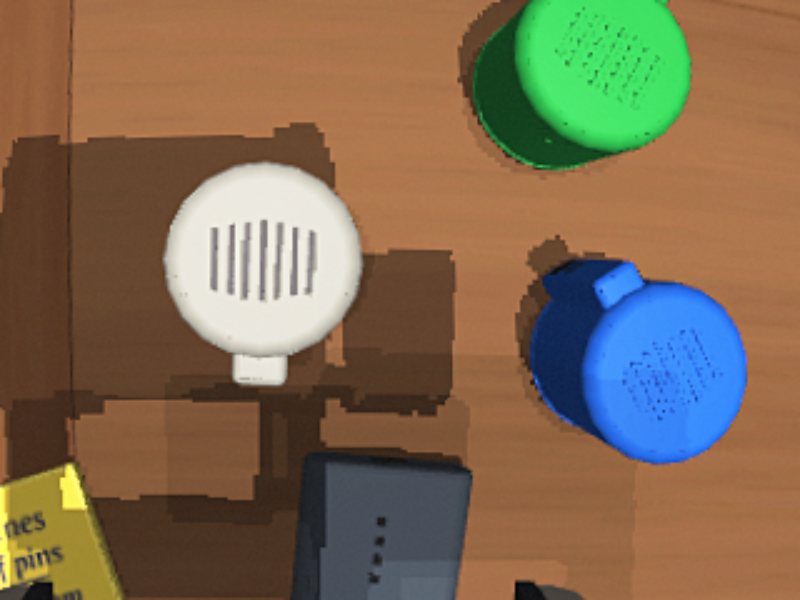

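The crop shows the white router's top at pixel (305,144) and its spine tip at (304,193), pointing at the robot. I'll backproject these and triangulate with the w3 view.

Run:
```python
from h import *
np.set_printoptions(precision=4,suppress=True)
def L(n):
    d=np.load(n); p={k:d[k] for k in d.files}; p['obs']={'eef_pos':p['eef'],'tool_rot':p['rot']}; return p
p=L('w5.npz');c=(305.2,143.6)
im=p['pixels'].astype(int)
w=((im.min(2)>150)&(im.max(2)-im.min(2)<45)).astype(np.uint8); w[:95]=0;w[210:]=0;w[:,:255]=0;w[:,360:]=0
cs=max(cv2.findContours(w,0,1)[0],key=cv2.contourArea)[:,0]
for z in (.072,.075,.078):
    P=np.array([atz(p,u,z)[:2] for u in cs])*1000
    # circle fit excluding spine
    K=P[P[:,0]>np.median(P[:,0])-20]
    for _ in range(3):
        A=np.c_[2*K,np.ones(len(K))];s=np.linalg.lstsq(A,(K**2).sum(1),rcond=None)[0];r=np.sqrt(s[2]+s[:2]@s[:2])
        K=P[abs(np.hypot(*(P-s[:2]).T)-r)<1.5]
    D=P-s[:2];far=D[np.hypot(*D.T)>r+5]
    print(z,s[:2],r,'spine',far.mean(0),np.degrees(np.arctan2(*far.mean(0)[::-1])),np.hypot(*far.T).max())
q=L('w3.npz');print(tri([ray(p,c),ray(q,(455,218))]))
```

```text
0.072 [481.8739  15.2572] 30.596094508611664 spine [-38.5138   0.4059] 179.39617181524864 40.18493226021353
0.075 [481.8814  15.1883] 30.288239034022368 spine [-38.2535   0.6624] 179.00793364244103 39.7805946612213
0.078 [481.889   15.1194] 29.980383559440476 spine [-37.8647   0.6557] 179.00793364243015 39.37625706222831
(array([0.4823, 0.0148, 0.0677]), [np.float64(0.00040638257539682616), np.float64(0.0004063825753969495)])
```

```bash
python3 -m creep '[[24.3,-2.5,15,0,0,0],[24.3,-2.5,15,0,0,0],[24.3,-2.5,15,0,0,0],[0,0,20,0,0,1.3],[0,0,20,0,0,0]]' >/dev/null
python3 -m creep '[[0,0,25,0,0,0],[0,0,25,0,0,0],[0,0,20,0,0,0],[0,0,12,0,0,0],[0,0,6,0,0,0]]'
python3 -m creep '[[0,0,0,0,0,0],[0,0,0,0,0,0],[0,0,0,0,0,0],[0,0,0,0,0,0],[0,0,0,0,0,0]]' -1
```

```text
time: 19.95
eef_pos: [0.4805, 0.0146, 0.1128]
tool_rot: [[1.0, -0.014, -0.003], [-0.014, -1.0, -0.0], [-0.003, 0.0, -1.0]]
ft_force: [0.1, -0.2, 0.2]
grip_width: 1.003
grip_force: 0.0
time: 20.37
eef_pos: [0.4818, 0.0145, 0.1157]
tool_rot: [[1.0, -0.014, 0.002], [-0.014, -1.0, 0.0], [0.002, -0.0, -1.0]]
ft_force: [0.0, -0.8, 2.8]
grip_width: 0.694
grip_force: 30.0
```

```bash
python3 -m creep '[[0,0,0,0,0,0],[0,0,-8,0,0,0],[0,0,-16,0,0,0],[0,0,-22,0,0,0],[0,0,-22,0,0,0]]' 
python3 -m creep '[[0,0,-22,0,0,0],[3.4,-13.2,0,0,0,0],[6.7,-26.5,0,0,0,0],[6.7,-26.5,0,0,0,0],[6.7,-26.5,0,0,0,0]]' >/dev/null
python3 -m creep '[[6.7,-26.5,0,0,0,0],[6.7,-26.5,0,0,0,0],[6.7,-26.5,0,0,0,0],[3.5,-13.5,0,0,0,0],[0,0,0,0,0,-3.8]]'
python3 -m creep '[[0,0,0,0,0,-7],[0,0,0,0,0,-7],[0,0,0,0,0,-7],[0,0,0,0,0,-7],[0,0,0,0,0,-7]]' >/dev/null
python3 -m creep '[[0,0,0,0,0,-7],[0,0,0,0,0,-7],[0,0,0,0,0,-7],[0,0,0,0,0,-7],[0,0,0,0,0,-7]]' >/dev/null
python3 -m creep '[[0,0,0,0,0,-7],[0,0,0,0,0,-7],[0,0,0,0,0,-7],[0,0,0,0,0,-7],[0,0,0,0,0,-7]]' >/dev/null
python3 -m creep '[[0,0,0,0,0,-7],[0,0,0,0,0,-7],[0,0,0,0,0,-7],[0,0,0,0,0,-7],[0,0,0,0,0,-7]]' >/dev/null
python3 -m creep '[[0,0,0,0,0,-7],[0,0,0,0,0,-7],[0,0,0,0,0,-7],[0,0,0,0,0,-7],[0,0,0,0,0,-7]]' 
python3 -m creep '[[0,0,0,0,0,-5],[0,0,0,0,0,-3],[0,0,0,0,0,-2],[0,0,0,0,0,0],[0,0,0,0,0,0]]'
python3 - <<'E'
from h import *
np.set_printoptions(precision=4,suppress=True)
ps=[shot('wrist'),shot('top')]; o=ps[0]['obs'];save(ps[0],'w6.png'); save(ps[1],'t6.png')
np.savez('w6.npz',**{k:v for k,v in ps[0].items() if k!='obs'},eef=o['eef_pos'],rot=o['tool_rot'])
print(o['joints'],o['eef_pos'],np.degrees(np.arctan2(o['tool_rot'][1][0],o['tool_rot'][0][0])))
E
```

```text
time: 20.78
eef_pos: [0.4804, 0.0145, 0.1836]
tool_rot: [[1.0, -0.015, -0.002], [-0.015, -1.0, -0.0], [-0.002, 0.0, -1.0]]
ft_force: [1.4, 0.2, -2.6]
grip_width: 0.694
grip_force: 30.0
time: 21.62
eef_pos: [0.5316, 0.202, 0.2053]
tool_rot: [[0.999, 0.053, 0.001], [0.053, -0.999, 0.001], [0.001, -0.001, -1.0]]
ft_force: [-1.2, 0.4, -2.4]
grip_width: 0.696
grip_force: 30.0
time: 23.7
eef_pos: [0.5305, 0.1989, 0.205]
tool_rot: [[-1.0, 0.03, -0.001], [0.03, 1.0, -0.0], [0.001, -0.0, -1.0]]
ft_force: [0.3, 0.6, -1.1]
grip_width: 0.697
grip_force: 30.0
time: 24.12
eef_pos: [0.5307, 0.1991, 0.205]
tool_rot: [[-0.991, -0.137, -0.0], [-0.137, 0.991, -0.0], [0.0, -0.0, -1.0]]
ft_force: [-0.4, -0.1, -1.5]
grip_width: 0.691
grip_force: 30.0
[ 0.3563  0.3769  1.8446 -0.0001  0.9205 -1.3521] [0.5307 0.1991 0.205 ] -172.1136462364474
```

View pics/w6.png

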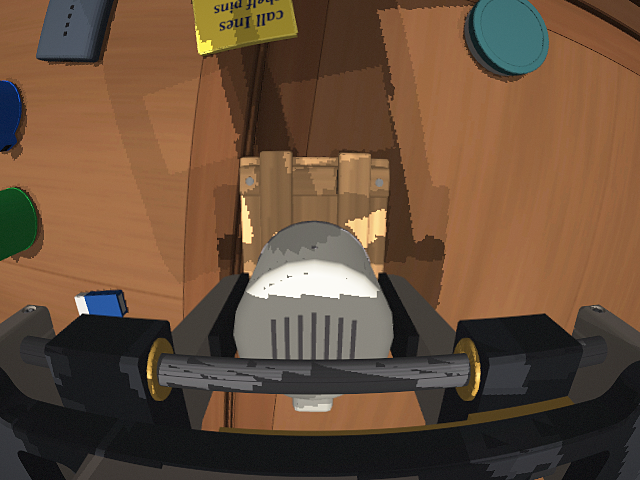

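The wrist picture shows the router held upright over the slats. Its spine at (313,405) lies on the tool's centre line at a yaw of 7.9°, towards the clip. I'll lower it now.

```bash
python3 -m creep '[[-1,0.5,8,0,0,0],[0,0,12,0,0,0],[0,0,12,0,0,0],[0,0,10,0,0,0],[0,0,5,0,0,0]]' >/dev/null
python3 -m creep '[[0,0,3,0,0,0],[0,0,1,0,0,0],[0,0,0,0,0,0],[0,0,0,0,0,0],[0,0,0,0,0,0]]'
python3 -m creep '[[0,0,1,0,0,0],[0,0,1,0,0,0],[0,0,0,0,0,0],[0,0,0,0,0,0],[0,0,0,0,0,0]]'
```

```text
time: 25.05
eef_pos: [0.5322, 0.2002, 0.1543]
tool_rot: [[-0.99, -0.139, 0.001], [-0.139, 0.99, 0.0], [-0.001, 0.0, -1.0]]
ft_force: [0.6, 0.5, -2.1]
grip_width: 0.695
grip_force: 30.0
time: 25.47
eef_pos: [0.5319, 0.2001, 0.1518]
tool_rot: [[-0.99, -0.139, 0.0], [-0.139, 0.99, 0.0], [-0.0, 0.0, -1.0]]
ft_force: [-0.7, -0.2, -2.5]
grip_width: 0.695
grip_force: 30.0
```

```bash
python3 -m creep '[[0,0,0.5,0,0,0],[0,0,0.4,0,0,0],[0,0,0,0,0,0],[0,0,0,0,0,0],[0,0,0,0,0,0]]'
```

```text
time: 25.88
eef_pos: [0.532, 0.2001, 0.1512]
tool_rot: [[-0.99, -0.139, 0.0], [-0.139, 0.99, 0.0], [-0.0, 0.0, -1.0]]
ft_force: [-0.8, -0.1, 3.6]
grip_width: 0.69
grip_force: 30.0
```

```bash
python3 -m creep '[[0,0,0.4,0,0,0],[0,0,0.3,0,0,0],[0,0,0,0,0,0],[0,0,0,0,0,0],[0,0,0,0,0,0]]'
```

```text
time: 26.3
eef_pos: [0.532, 0.2001, 0.1511]
tool_rot: [[-0.99, -0.139, 0.0], [-0.139, 0.99, 0.0], [-0.0, 0.0, -1.0]]
ft_force: [-2.6, -1.1, 12.3]
grip_width: 0.694
grip_force: 30.0
```

```bash
python3 -m creep '[[0,0,0,0,0,0],[0,0,0,0,0,0],[0,0,0,0,0,0],[0,0,0,0,0,0],[0,0,0,0,0,0]]' 1 >/dev/null
python3 -m creep '[[0,0,0,0,0,0],[0,0,-10,0,0,0],[0,0,-30,0,0,0],[0,0,-35,0,0,0],[0,0,-35,0,0,0]]'
python3 -m creep '[[-10,0,-35,0,0,0],[-15,0,-30,0,0,0],[-20,0,0,0,0,0],[-20,0,0,0,0,0],[-10,0,0,0,0,0]]' >/dev/null
python3 -m creep '[[0,0,0,0,0,0],[0,0,0,0,0,0],[0,0,0,0,0,0],[0,0,0,0,0,0],[0,0,0,0,0,0]]'
python3 - <<'E'
from h import *
np.set_printoptions(precision=4,suppress=True)
p=shot('wrist'); o=p['obs'];save(p,'w7.png',(160,20,520,290))
np.savez('w7.npz',**{k:v for k,v in p.items() if k!='obs'},eef=o['eef_pos'],rot=o['tool_rot'])
for q in ('router','slat_a','cable_clip'):
  for r in env.silhouettes(p,q)[:3]:
    m=r['region'].astype(np.uint8);z={'router':.11,'slat_a':.0355,'cable_clip':.005}[q]
    pts=np.array([atz(p,uv,z)[:2] for uv in cv2.findNonZero(m)[:,0]],np.float32)
    print(q,round(r['confidence'],2),r['centre'],cv2.minAreaRect(pts*1000),pts.min(0),pts.max(0))
E
```

```text
time: 27.13
eef_pos: [0.5314, 0.1999, 0.2616]
tool_rot: [[-0.99, -0.139, -0.001], [-0.139, 0.99, -0.0], [0.001, -0.0, -1.0]]
ft_force: [0.2, -0.5, 0.0]
grip_width: 0.998
grip_force: 0.0
time: 27.97
eef_pos: [0.6054, 0.2104, 0.3251]
tool_rot: [[-0.99, -0.139, -0.001], [-0.139, 0.99, -0.0], [0.001, -0.0, -1.0]]
ft_force: [0.2, -0.6, 0.1]
grip_width: 0.998
grip_force: 0.0
router 0.91 [52.9, 53.3] ((465.26922607421875, -63.6453857421875), (103.52976989746094, 55.8569221496582), 73.3016128540039) [ 0.4308 -0.1144] [ 0.4989 -0.014 ]
router 0.88 [53.7, 143.1] ((551.3967895507812, -43.225616455078125), (57.32183837890625, 95.53019714355469), 9.032853126525879) [ 0.5261 -0.0907] [0.5846 0.0046]
router 0.87 [313.5, 143.4] ((535.243896484375, 202.57418823242188), (66.22032165527344, 62.09237289428711), 47.615230560302734) [0.5032 0.1699] [0.5742 0.2322]
slat_a 0.94 [342.1, 113.7] ((527.3168334960938, 227.18487548828125), (130.7432098388672, 23.09844398498535), 7.586422920227051) [0.4621 0.2077] [0.5916 0.2466]
slat_a 0.84 [284.8, 109.5] ((532.6867065429688, 174.68516540527344), (128.66290283203125, 22.329816818237305), 7.568005084991455) [0.468  0.1555] [0.597  0.1937]
slat_a 0.34 [309.8, 261.9] ((658.5520629882812, 215.88182067871094), (30.39743995666504, 32.167179107666016), 3.41107439994812) [0.6428 0.2   ] [0.6741 0.2325]
cable_clip 0.83 [310.3, 260.1] ((668.4790649414062, 217.5845184326172), (32.940223693847656, 33.509090423583984), 2.3128113746643066) [0.6516 0.2005] [0.6846 0.2345]
```

View pics/w7.png

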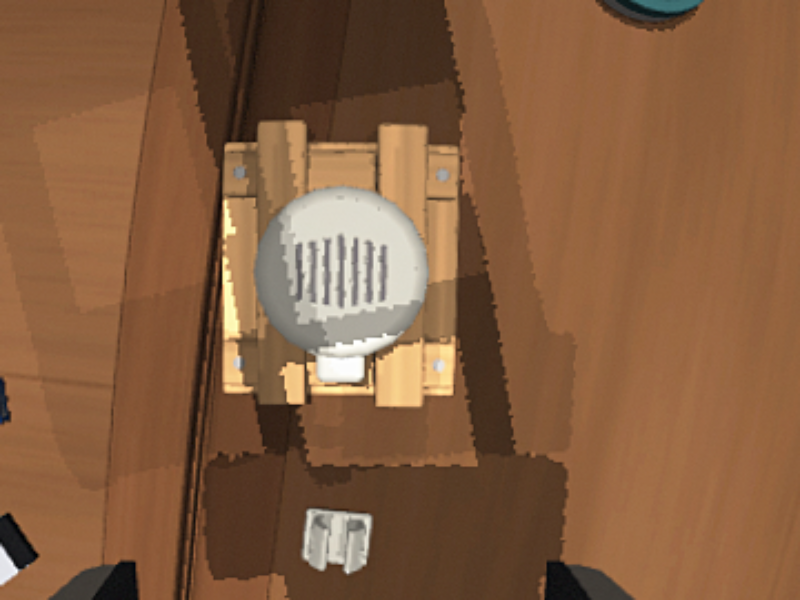

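The crop shows the router standing mid-slats with its spine at (340,368), towards the clip at (338,540). Before handing in I'll check the numbers.

Run:
```python
from h import *
np.set_printoptions(precision=1,suppress=True)
d=np.load('w7.npz'); p={k:d[k] for k in d.files}; p['obs']={'eef_pos':p['eef'],'tool_rot':p['rot']}
s=360/800
a=np.radians(7.3);R=np.array([[np.cos(a),-np.sin(a)],[np.sin(a),np.cos(a)]])
def F(c,z): return R.T@(atz(p,(160+c[0]*s,20+c[1]*s),z)[:2]-[.5319,.2])*1000
for n,c,z in (('screw',(239,172),.02),('screw',(442,175),.02),('screw',(238,362),.02),('screw',(438,365),.02),('s2 end',(281,122),.0355),('s2 end',(281,404),.0355),('s1',(403,125),.0355),('s1',(400,406),.0355),('router',(342,272),.1105),('spine',(341,382),.107),('clip base',(337,540),.005),('clipL',(303,540),.005),('clipR',(371,540),.005)): print(n,F(c,z))
```

```text
screw [-44.9 -46.7]
screw [-44.6  47.4]
screw [ 45.1 -47. ]
screw [45.4 47.5]
s2 end [-65.8 -26.3]
s2 end [ 62.7 -25.5]
s1 [-65.1  27.9]
s1 [63.  28.8]
router [2.7 1.5]
spine [42.9  1.6]
clip base [137.7   0.8]
clipL [138.  -16.7]
clipR [137.5  18.3]
```

```bash
python3 -c "
from plant import env; print(env.sign_off())"
```

```text
the job is handed in; nothing more can be done
None
```

I handed the job in at about 28 s: both slats lie on their pads within about 2 mm of centre, and the router stands upright within 3 mm of the middle, its spine pointing at the clip to within about 1°; the eraser and sticky pad were not touched.

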